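# Make up two heat-experiment kits

## Robot

A 7-joint arm with a two-finger parallel gripper is mounted at the origin on the work surface. World frame = base frame: x ahead of the robot, y to its left, z up, the work surface at z = 0. Lengths are in m, angles in rad, forces in N, time in s.
With the tool pointing down it reaches from about 0.425 to 0.925 m from the base axis. Payload 6.8 kg.
Tool frame: the origin (TCP) lies midway between the tips of the shut fingers; the grasp point (between the pads) lies 19 mm behind it; z points along the fingers, y is the line along which they close (so a half turn about z gives the same grasp; the last joint's range is limited). The gripper opens to 85 mm and grips with 20 to 120 N. Pads are 22 mm wide; open, the fingers measure 114 mm over their backs; the gripper's body (76 mm by 85 mm) begins 54 mm behind the grasp point. The pads swing forward as they close: fully open they stand 13 mm farther back than shut.
Start: joints at [-1.358, 0.477, 0.022, 1.555, -0.011, 1.109, -0.083], TCP at [0.213, 0.641, 0.231] pointing down, gripper open.
Joint ranges: [-2.96, 2.96], [-0.34, 2.1], [-1.41, 1.46], [0.24, 2.44], [-1.37, 4.51], [0.17, 1.92], [-2.96, 2.96]. Speed limits (rad/s): [2.39, 2.39, 3.14, 3.14, 3.14, 3.14, 3.14].

## Interface

Orientations are given as a unit quaternion [w, x, y, z].
In Python, from station import bot, imaging gives the robot as it stands.
- The arm moves only by the tool move_arm, never from a script. Its argument "commands" is a list that holds one entry, the list of rows, each a list of 7 numbers: the shift along the tool's x, y, z in m, then the turn, a rotation vector about the tool's x, y, z in degrees, then the finger opening in m, from 0 to 0.0854. In form: [[[x, y, z, rx, ry, rz, grip], ...]]. A call has 1 to 20 rows; each row shifts and turns the commanded pose from where the row before left it, along the tool's axes as they then stand; what a row does not reach is not made up. A row lasts 1/8 s, in which the tool goes at most 62.5 mm and 10.7 degrees, less where a joint would pass 70% of its speed; a pose out of reach is approached as far as the arm can. A call is refused whole if a number of a shift passes 0.0625 or a number of a turn 10.7, either way. A call with a gripper value outside its range is refused whole. The fingers move at their own pace and stop on an object; "squeeze" is the grip in N (left out, the last holds). Time passes only in rows, so rows that do not move let the fingers close. It gives the time, the measured TCP pose, the force, the opening and the grip force at its end, in the units of the state.
- bot.get_obs(): the state, without advancing time (a new reading comes with each control period).
- imaging.read_camera(name): name is "side" or "top"; returns the picture (384x512x3 uint8, red, green, blue); there is no depth.
- imaging.calibration(name): a dict with "intrinsics" (3x3 intrinsics, pixels), "k1" (the pictures are not rectified: a ray, as slopes to the right and down, at radius r is drawn at 1 + k1 r^2 times it, then the intrinsics apply), "extrinsics" (4x4, takes a point from camera to world coordinates). Camera axes: x right, y down, z forward; pixel columns grow to the right and rows downward; lengths in m; the calibration is good to about 2 mm. A picture is of the moment at which its call begins. calibration takes no time and is no camera call.
- bot.hand_in(): hands the job in; it is judged then, once.
The state is a dict: "t": time; "q": joint angles; "joint_vel": joint speeds; "joint_torque": joint torques, N m; "eef_pos": TCP position; "tool_rot": TCP orientation; "contact_force": force on the tool from outside, world axes, zero at the start; "torque": the same for the moment, N m; "gripper_width": opening from 0.0 (shut) to 1.0 (fully open); "grasp_force": force on a finger pad.
Only numpy, scipy, OpenCV 4.12 (cv2) and the standard library are available. Lean on these libraries where they do the work, as an engineer would, in place of code of your own. Each camera call takes 0.05 s, during which the arm holds its last target. There are 200 camera calls.

## Task

Make up two kits for the heat practical. Into the tray with unequal compartments put the cork pane, lying flat in the large compartment, and the squat copper puck in the small one; into the tray with two equal compartments stand the tall brass rod and the aluminium block upright, one in each, either way round. The pane is held in its storage frame by a swing tab: turn the tab a quarter turn aside before you lift the pane out, and leave the steel collar, which belongs to neither kit, where it stands.

Things in the scene. Friction and masses are not known exactly. Their poses are not given: they have to be found in the camera images.
- pane_bar (a point): Centre of the grip bar of the loose cork pane (90 g). The pane is square, 84 x 84 mm and 6 mm thick; an upright aluminium bar stands on its middle, 12 mm wide along the pane's own x, 44 mm long along its y, rising to 40 mm above the pane's underside. This point is on the bar's axis 26 mm above the pane's underside; z up. At the start it lies in the storage frame, its axes parallel to the frame's and its underside 6 mm above the bench.
- puck_mid (a point): Centre (half-way up) of the loose squat copper puck, a solid upright cylinder 46 mm in diameter and 36 mm tall, 350 g, standing on the bench; z up.
- rod_mid (a point): Centre (half-way up) of the loose tall brass rod, a solid upright cylinder 28 mm in diameter and 70 mm tall, 300 g, standing on the bench; z up.
- block_mid (a point): Centre (half-way up) of the loose aluminium block, 30 x 30 mm and 45 mm tall, 120 g, standing on the bench; x and y square to its faces, z up.
- collar_mid (a point): Centre (half-way up) of the loose steel collar, a ring 44 mm in outer diameter with a 22 mm hole, 34 mm tall, 250 g, standing on the bench. It belongs to neither kit and stays where it is.
- frame: Grey square storage frame fixed to the bench, 128 x 128 mm and 14 mm high, with an 88 x 88 mm recess whose floor is 6 mm above the bench, in which the cork pane lies with 2 mm play all round. Origin at the centre of its underside, z up. The swing tab turns on a pivot on the rim at x = -55 mm, y = 0 in this frame.
- tab (a joint): Angle of the steel swing tab about its vertical pivot, in rad, 0 to 1.75, growing counter-clockwise from above. At 0 its 22 mm nose points along the frame's +x over the pane's edge and its 45 mm arm along the frame's -x; at the start it is between 0 and 0.2. From 1.3 up the nose is clear of the pane. Light friction holds it where it is left; about 1 N at the post turns it.
- tab_post (a point): The tab's upright black post, 10 mm in diameter, at the outer end of its arm, 45 mm from the pivot; this point is on the post's axis 10 mm below its top. The post's top is 48 mm above the bench, the arm below it is 10 mm wide with its top face 18 mm above the bench. As the tab opens from 0 the post swings from the frame's -x side of the pivot towards the frame's -y.
- tray_uneven: White tray with grey rims fixed to the bench, 112 mm along its x, 188 mm along its y, with two unequal compartments: the large one 104 x 104 mm centred at y = -38 mm, the small one 104 (x) x 72 (y) mm centred at y = +54 mm. Inner floor 3 mm above the bench, walls 4 mm thick with tops 8 mm above the bench. Origin at the centre of its underside, z up.
- tray_even: White tray with grey rims fixed to the bench, 66 mm along its x, 128 mm along its y, with two equal compartments of 58 x 58 mm centred at y = +31 and y = -31 mm. Inner floor 3 mm above the bench, walls 4 mm thick with tops 8 mm above the bench. Origin at the centre of its underside, z up.
Not all that is in view belongs to the job. Of the things like the part that bears puck_mid, leave any that is green; of the rest the larger one is meant.

How it is judged:
By the outcome, as a careful person would: the job done as asked, in the order asked, and still so for the second after the job is handed in, with the robot touching nothing.
It also fails if it takes over 125 s, if anything falls off the work surface, if the arm or the gripper's body presses on something with over 40 N, if the wrist force passes 120 N, or if a joint passes its speed limit or range.

## Working session

There is one attempt and no reset: what is moved stays moved. The work goes in short steps, Python scripts to look and compute and a tool call to move; the robot and the scene stay as the last step left them, time stands still between calls to the robot, and variables do not carry over. Pictures are saved under pics/ and viewed, at most 14 in all, crops included, and the job is handed in when it is done.

Besides the shell and the picture viewer there is one more tool, called as name(argument=value, ...), one argument or row to a line, values as JSON. move_arm: Moves the arm, as the interface text tells. Its arguments: {"type":"object","properties":{"commands":{"type":"array","items":{"type":"array","items":{"type":"array","items":{"type":"number"}}}},"squeeze":{"type":"number"}},"required":["commands"]}

```bash
mkdir -p pics; ls; python3 - <<'E'
from station import bot, imaging
import cv2
for n in ("top","side"):
    im=imaging.read_camera(n); cv2.imwrite(f"pics/{n}0.png",im[:,:,::-1])
    c=imaging.calibration(n); print(n,c)
o=bot.get_obs(); print(o)
E
```

```text
pics
top {'intrinsics': array([[357.7659138 ,   0.        , 251.99371027],
       [  0.        , 357.7659138 , 187.3349188 ],
       [  0.        ,   0.        ,   1.        ]]), 'k1': -0.06188649788291439, 'extrinsics': array([[ 0.00528023, -0.98987878,  0.14181721,  0.36499303],
       [-0.99985392, -0.0075316 , -0.01534308,  0.02156022],
       [ 0.0162559 , -0.14171548, -0.98977395,  1.01228334],
       [ 0.        ,  0.        ,  0.        ,  1.        ]])}
side {'intrinsics': array([[416.5396609 ,   0.        , 249.67118997],
       [  0.        , 416.5396609 , 191.33788103],
       [  0.        ,   0.        ,   1.        ]]), 'k1': -0.03284686089727076, 'extrinsics': array([[-0.94120661, -0.26009462,  0.21559431,  0.28925915],
       [-0.33767955,  0.70516645, -0.62346836,  0.6611188 ],
       [ 0.01013089, -0.65961433, -0.75153596,  0.85838708],
       [ 0.        ,  0.        ,  0.        ,  1.        ]])}
{'t': 0.1, 'q': array([-1.35807008,  0.47774878,  0.02233905,  1.55637814, -0.01150194,
        1.10928971, -0.08313534]), 'joint_vel': array([-0.00084878, -0.00134687, -0.00036527, -0.00457787, -0.00123339,
        0.00066068, -0.00088998]), 'joint_torque': array([ 3.69287009e-03, -5.97759783e+01,  1.61335710e+00, -2.81953651e+01,
        1.28356065e-02,  5.12910701e-03,  3.09969053e-06]), 'eef_pos': array([0.21269826, 0.64003565, 0.23039105]), 'tool_rot': array([-7.51760512e-05,  1.59732517e-01,  9.87159969e-01, -8.44594763e-04]), 'contact_force': array([ 0.39891479, -0.25582316, -0.79149649]), 'torque': array([-0.00975504,  0.01106522, -0.02918391]), 'grasp_force': 0.0, 'gripper_width': 1.001094812714072}
```

View pics/top0.png

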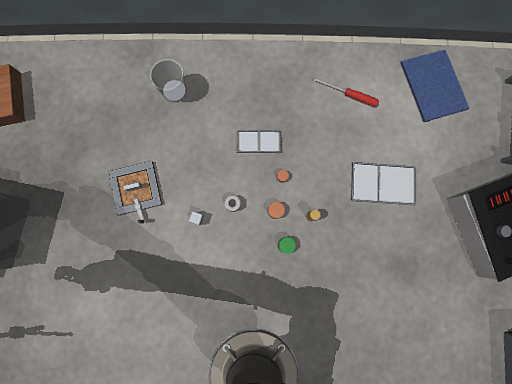

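View pics/side0.png

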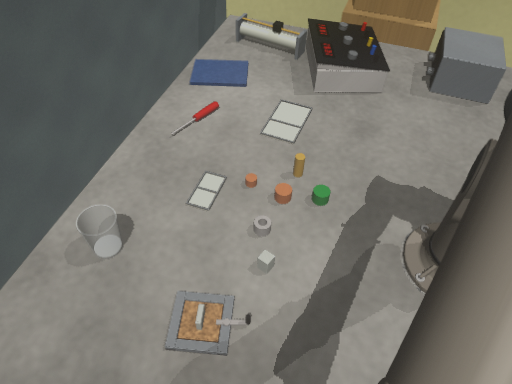

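The top view shows the frame (136,188) with its tab towards (141,215), block (196,218), collar (233,203), copper puck (277,210), a smaller copper puck (283,175), green puck (288,245), rod (315,215), even tray (259,141) and uneven tray (383,184). The side view shows them all too, unoccluded.

```bash
python3 - <<'E'
import cv2
t=cv2.imread("pics/top0.png")[125:260,100:425]; s=cv2.imread("pics/side0.png")[90:360,155:355]
cv2.imwrite("pics/top0c.png",cv2.resize(t,None,fx=2.46,fy=2.46,interpolation=cv2.INTER_CUBIC))
cv2.imwrite("pics/side0c.png",cv2.resize(s,None,fx=2.2,fy=2.2,interpolation=cv2.INTER_CUBIC))
E
```

```text
(no output)
```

View pics/top0c.png

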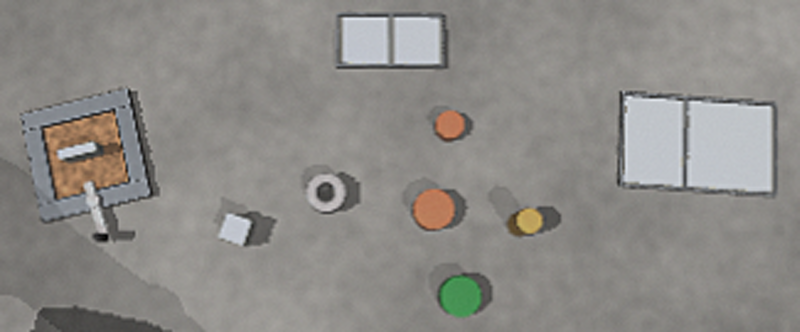

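View pics/side0c.png

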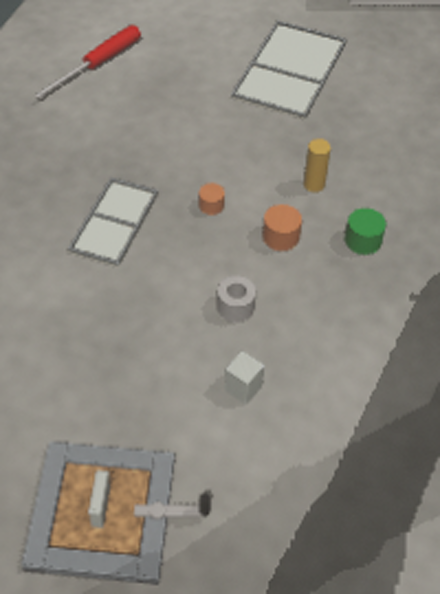

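The crops show each top face clearly separated from its sides; the tray floors, block top and bar top are bright, and the copper and brass hues are distinct. Next I segment both views and triangulate.

```bash
cat > h.py <<'E'
import cv2, numpy as np
from station import bot, imaging
C={n:imaging.calibration(n) for n in("top","side")}
def ray(n,p):
    c=C[n];K=c["intrinsics"];d=np.array([(p[0]-K[0,2])/K[0,0],(p[1]-K[1,2])/K[1,1]])
    s=d.copy()
    for _ in range(20): s=d/(1+c["k1"]*(s@s))
    E=c["extrinsics"];return E[:3,3],E[:3,:3]@np.r_[s,1]
def onz(n,p,z): o,d=ray(n,p); return o+d*(z-o[2])/d[2]
def tri(pt,ps):
    (a,u),(b,v)=ray("top",pt),ray("side",ps)
    s,t=np.linalg.lstsq(np.c_[u,-v],b-a,rcond=None)[0]
    return (a+s*u+b+t*v)/2, np.linalg.norm(a+s*u-b-t*v)
def comps(im,mask,amin=8,roi=None):
    k,l,st,ce=cv2.connectedComponentsWithStats(mask.astype(np.uint8),connectivity=4)
    for i in range(1,k):
        if st[i,4]>=amin: yield ce[i],st[i],(l==i)
E
python3 - <<'E'
from h import *
R={"top":(100,125,425,265),"side":(155,90,355,360)}
np.set_printoptions(precision=1,suppress=True)
for n in R:
    im=cv2.imread(f"pics/{n}0.png");h=cv2.cvtColor(im,cv2.COLOR_BGR2HSV).astype(int)
    x0,y0,x1,y1=R[n];ok=np.zeros(im.shape[:2],bool);ok[y0:y1,x0:x1]=1
    H,S,V=h[...,0],h[...,1],h[...,2]
    for nm,m in dict(white=(S<45)&(V>190),copper=((H<13)&(S>100)&(V>185)),copperall=((H<14)&(S>100)&(V>90)),brass=(H>=15)&(H<28)&(S>90)&(V>180),brassall=(H>=14)&(H<28)&(S>90)&(V>60),black=(V<45)).items():
        for c,s,_ in comps(im,m&ok,12): print(n,nm,c,s)
E
```

```text
top white [248.  140.9] [240 132  17  19 321]
top white [268.9 141.1] [261 132  17  19 320]
top white [365.1 182.1] [354 164  23  37 794]
top white [396.1 183.9] [ 380  166   33   36 1116]
top white [130.8 185.7] [124 183  15   6  49]
top white [137.5 206.2] [136 205   4   4  12]
top white [139.5 212.5] [138 209   4   8  17]
top white [195.  217.6] [189 212  13  12 100]
top copper [282.6 175.2] [278 170  10  11  67]
top copper [275.9 209.5] [269 202  15  15 129]
top copperall [282.5 175.2] [277 170  12  11 107]
top copperall [135.3 174.1] [132 172   8   5  15]
top copperall [137.6 178.7] [134 175   8   8  25]
top copperall [127.8 178.8] [123 176  11   7  34]
top copperall [143.9 183.1] [142 181   6   6  12]
top copperall [136.9 193. ] [133 189   7   8  23]
top copperall [128.6 197.9] [124 193   9  11  37]
top copperall [275.9 209.6] [268 202  17  16 220]
top brass [315.  214.2] [311 210   9   9  64]
top brassall [145.3 178.4] [140 173   9  12  39]
top brassall [131.5 177.8] [126 174  11   9  34]
top brassall [119.5 179.6] [118 177   4   7  13]
top brassall [124.7 181.5] [121 179   9 
[... 187 characters left out ...]
 210  14  11 118]
top black [141.3 220.9] [139 220   5   3  13]
side white [291.1 113. ] [273 102  37  23 504]
side white [281.3 129.7] [264 121  35  19 375]
side white [211.3 181.5] [200 174  23  16 230]
side white [202.  197.5] [190 189  24  18 259]
side copper [206.3 108.7] [196 103  20  13  41]
side copper [251.5 177.9] [248 176   8   5  17]
side copper [285.7 189.4] [283 184   6  11  47]
side copperall [205.8 110.4] [193 101  26  20 201]
side copperall [250.8 179.9] [246 173  11  15 131]
side copperall [282.8 192.9] [275 183  17  21 294]
side brass [300.  156.3] [296 154   9   6  42]
side brassall [298.7 164.5] [293 153  12  24 215]
side brassall [200.2 322.1] [ 178  301   45   41 1263]
```

```bash
python3 - <<'E'
from h import *
np.set_printoptions(precision=4,suppress=True)
I={n:cv2.imread(f"pics/{n}0.png") for n in C}
HS={n:cv2.cvtColor(I[n],cv2.COLOR_BGR2HSV).astype(int) for n in C}
def show(n,nm,m,roi,a=12):
    ok=np.zeros(m.shape,bool);ok[roi[1]:roi[3],roi[0]:roi[2]]=1
    for c,s,b in comps(0,m&ok,a):
        ct=max(cv2.findContours(b.astype(np.uint8),0,1)[0],key=cv2.contourArea)
        print(n,nm,c.round(1),s,cv2.minAreaRect(ct))
h=HS["side"]
for p in [(283,188),(283,196),(266,255),(262,264),(270,264),(200,311),(200,322),(248,319),(225,345),(240,321)]: print(p,h[p[1],p[0]])
h=HS["top"]
for p in [(112,190),(150,190),(135,165),(195,217),(141,221),(145,218),(240,175)]: print(p,h[p[1],p[0]])
s=HS["side"];t=HS["top"]
show("side","blocktop",(s[...,1]<45)&(s[...,2]>165),(250,240,285,285),8)
show("side","bar",(s[...,1]<60)&(s[...,2]>160),(185,295,215,335),8)
show("side","post",(s[...,2]<60),(235,305,262,335),5)
for n,hh,roi in(("top",t,(100,155,170,225)),("side",s,(160,285,242,357))):
    show(n,"frame",(hh[...,0]>98)&(hh[...,0]<125)&(hh[...,1]>15)&(hh[...,1]<90),roi,60)
E
```

```text
(283, 188) [ 11 135 185]
(283, 196) [ 11 127 133]
(266, 255) [ 34  11 186]
(262, 264) [ 38  16 128]
(270, 264) [ 34  15 119]
(200, 311) [ 30  11 184]
(200, 322) [ 33  14 166]
(248, 319) [17 31 58]
(225, 345) [100   6 120]
(240, 321) [ 13  14 160]
(112, 190) [107  21 109]
(150, 190) [ 13 131 123]
(135, 165) [105  24 151]
(195, 217) [112  14 202]
(141, 221) [165  19  27]
(145, 218) [23 11 89]
(240, 175) [ 17  12 147]
side blocktop [265.8 256.4] [258 250  17  14 136] ((265.8000183105469, 256.4000244140625), (11.931175231933594, 11.714244842529297), 40.601295471191406)
side bar [199.1 313.3] [195 304   9  20 100] ((199.08726501464844, 313.3389587402344), (5.039773941040039, 19.40602684020996), 10.007980346679688)
side post [248.  320.2] [247 318   3   6  16] ((248.0, 320.5), (5.0, 2.0), 90.0)
top frame [134.  187.3] [109 161  52  54 987] ((134.18539428710938, 187.80335998535156), (44.672088623046875, 45.4216194152832), 77.00537872314453)
```

```bash
python3 - <<'E'
from h import *
np.set_printoptions(precision=4,suppress=True)
I={n:cv2.imread(f"pics/{n}0.png") for n in C}
HS={n:cv2.cvtColor(I[n],cv2.COLOR_BGR2HSV).astype(int) for n in C}
def blob(n,f,roi):
    h=HS[n];m=f(*np.moveaxis(h,2,0));ok=np.zeros(m.shape,bool);ok[roi[1]:roi[3],roi[0]:roi[2]]=1
    c,s,b=max(comps(0,m&ok,3),key=lambda q:q[1][4]); return c,b.astype(np.uint8)
def P(nm,a,b): print(nm,a,b,*tri(a,b))
wt=lambda h,s,v:(s<60)&(v>176)
cop=lambda h,s,v:(h<14)&(s>100)&(v>155)
pk=blob("top",cop,(265,195,290,225))[0],blob("side",cop,(270,180,296,210))[0];P("pucktop",*pk)
br=lambda h,s,v:(h>13)&(h<28)&(s>90)&(v>175)
rd=blob("top",br,(300,200,325,225))[0],blob("side",br,(285,150,310,180))[0];P("rodtop",*rd)
bk=blob("top",wt,(185,205,205,225)),blob("side",lambda h,s,v:(s<45)&(v>165),(250,240,285,285));P("blocktop",bk[0][0],bk[1][0])
bar=blob("top",wt,(120,178,145,192)),blob("side",wt,(185,295,215,335));P("bartop",bar[0][0],bar[1][0])
P("posttop",(141,220.5),(248.3,318.0))
for nm,a,b in(("evenA",(235,128,259,155),(185,186,216,210)),("evenB",(260,128,285,155),(196,170,228,192)),("unS",(350,160,378,205),(262,118,302,142)),("unL",(379,160,418,210),(270,98,312,127))):
    w=lambda h,s,v:(s<45)&(v>185)
    A,B=blob("top",w,a),blob("side",w,b);P(nm,A[0],B[0])
    for n,Q in(("top",A),("side",B)):
        ct=max(cv2.findContours(Q[1],0,1)[0],key=cv2.contourArea)
        r=cv2.approxPolyDP(ct,5,True)[:,0]
        print("  ",n,onz(n,Q[0],.003)[:2],len(r))
for nm,Q,z in(("block",bk,.045),("bar",bar,.046)):
    for i,n in enumerate(C):
        ys,xs=np.nonzero(Q[i][1]);pts=np.array([onz(n,q,z)[:2] for q in zip(xs,ys)]).astype(np.float32)
        (c,sz,an)=cv2.minAreaRect((pts*1000));print(nm,n,np.array(c),np.array(sz),an)
for nm,z,roi in(("white even",.003,(235,128,285,155)),("white un",.003,(350,160,418,210))):
    h=HS["top"];m=(h[...,1]<45)&(h[...,2]>190);m[:roi[1]]=0;m[roi[3]:]=0;m[:,:roi[0]]=0;m[:,roi[2]:]=0
    ys,xs=np.nonzero(m);pts=np.array([onz("top",q,z)[:2]*1000 for q in zip(xs,ys)]).astype(np.float32)
    print(nm,cv2.minAreaRect(pts))
h=HS["top"];f=(h[...,0]>98)&(h[...,0]<125)&(h[...,1]>12)&(h[...,1]<90)&(h[...,2]>85);f[:155]=0;f[225:]=0;f[:,:100]=0;f[:,170:]=0
c,s,b=max(comps(0,f),key=lambda q:q[1][4]);ys,xs=np.nonzero(b);pts=np.array([onz("top",q,.014)[:2]*1000 for q in zip(xs,ys)]).astype(np.float32)
print("frame",cv2.minAreaRect(pts))
E
```

```text
pucktop [275.9303 209.4975] [283.2096 189.012 ] [ 0.4444 -0.0594  0.0362] 0.0006396004121277736
rodtop [314.8657 214.209 ] [299.9167 156.1458] [ 0.4296 -0.1596  0.0709] 0.0004480452308322445
blocktop [194.9714 217.7238] [265.8162 256.4485] [0.4203 0.16   0.045 ] 0.001402983258664907
bartop [130.5185 185.7407] [199.3623 313.5652] [0.506  0.3392 0.0454] 0.0011087253631193983
posttop (141, 220.5) (248.3, 318.0) [0.4106 0.3089 0.0341] 0.0015473616755414994
evenA [248.0186 140.9161] [202.0466 197.5699] [0.646  0.0183 0.0048] 0.0013614052643130827
   top [0.6458 0.0182] 4
   side [0.6475 0.0169] 4
evenB [268.9344 141.0844] [211.2771 181.6667] [ 0.6453 -0.0424  0.0064] 0.0007072152771329013
   top [ 0.6459 -0.0427] 4
   side [ 0.6471 -0.0452] 4
unS [365.0693 182.0932] [281.1659 130.0561] [ 0.5269 -0.3193  0.0072] 0.00041666833126773707
   top [ 0.5274 -0.3208] 4
   side [ 0.5283 -0.3241] 4
unL [396.0949 184.0621] [290.7646 113.3741] [ 0.5219 -0.4108  0.0067] 0.0002477584990234568
   top [ 0.5224 -0.4124] 4
   side [ 0.5231 -0.4155] 4
block top [419.428  160.0889] [26.624  27.9545] 72.10987091064453
block side [421.1234 160.0972] [28.7191 28.6282] 71.75377655029297
bar top [505.361  339.3487] [ 9.8371 41.8242] 13.576277732849121
bar side [506.6532 339.1938] [ 8.1303 38.0964] 15.053421020507812
white even ((645.9981079101562, -12.532730102539062), (54.04594802856445, 108.06876373291016), 0.585237979888916)
white un ((524.8676147460938, -373.7320251464844), (172.93336486816406, 101.90638732910156), 86.65575408935547)
frame ((505.3428039550781, 338.93365478515625), (127.92591857910156, 126.51587677001953), 14.655659675598145)
```

Both views agree (puck top 36 mm, rod 71, block 45, bar 45 mm high, tab about 0.14 rad open). First I turn the tool and go above the tab post.

move_arm(
  commands=[
    [[0,0,0,0,0,10,0.085],[0,0,0,0,0,10,0.085],[0,0,0,0,0,10,0.085],[0,0,0,0,0,10,0.085],[0,0,0,0,0,10,0.085],[0,0,0,0,0,10,0.085],[0,0,0,0,0,10,0.085],[0,0,0,0,0,10,0.04],[0,0,0,0,0,10,0.04],[0,0,0,0,0,10,0.04],[0,0,0,0,0,10,0.04],[0,0,0,0,0,10,0.04],[0,0,0,0,0,10,0.04],[0,0,0,0,0,10,0.04]],
  ],
  squeeze=25,
)

```text
t: 1.85
eef_pos: [0.2126, 0.6403, 0.2308]
tool_rot: [0.0, 0.983, 0.185, -0.0]
contact_force: [0.7, 0.8, 0.3]
gripper_width: 0.468
grasp_force: 0.0
```

move_arm(
  commands=[
    [[0.0078,0.0476,0.0137,0,0,0,0.04],[0.0078,0.0476,0.0137,0,0,0,0.04],[0.0078,0.0476,0.0137,0,0,0,0.04],[0.0078,0.0476,0.0137,0,0,0,0.04],[0.0078,0.0476,0.0137,0,0,0,0.04],[0.0078,0.0476,0.0137,0,0,0,0.04],[0.0078,0.0476,0.0137,0,0,0,0.04],[0.0078,0.0476,0.0137,0,0,0,0.04],[0,0,0,0,0,0,0.04],[0,0,0,0,0,0,0.04]],
  ],
)

```text
t: 3.1
eef_pos: [0.4109, 0.31, 0.1216]
tool_rot: [-0.0, 0.982, 0.188, -0.0]
contact_force: [-0.6, 0.0, 0.1]
gripper_width: 0.468
grasp_force: 0.0
```

move_arm(
  commands=[
    [[0,0,0.0235,0,0,0,0.04],[0,0,0.0235,0,0,0,0.04],[0,0,0.0235,0,0,0,0.04],[0,0,0.0235,0,0,0,0.04],[0,0,0,0,0,0,0.0],[0,0,0,0,0,0,0.0],[0,0,0,0,0,0,0.0],[0,0,0,0,0,0,0.0],[0,0,0,0,0,0,0.0]],
  ],
  squeeze=20,
)

```text
t: 4.22
eef_pos: [0.4111, 0.3101, 0.0281]
tool_rot: [-0.0, 0.982, 0.188, 0.0]
contact_force: [-1.3, 2.4, 0.4]
gripper_width: 0.102
grasp_force: 20.5
```

```bash
python3 - <<'E'
from h import *
a=imaging.read_camera("top")[165:235,95:185,::-1];b=imaging.read_camera("side")[270:350,180:290,::-1]
a=cv2.resize(a,(450,350),interpolation=2);b=cv2.resize(b,(481,350),interpolation=2)
cv2.imwrite("pics/post1.png",np.hstack([a[:,:300],b]))
E
```

```text
(no output)
```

View pics/post1.png

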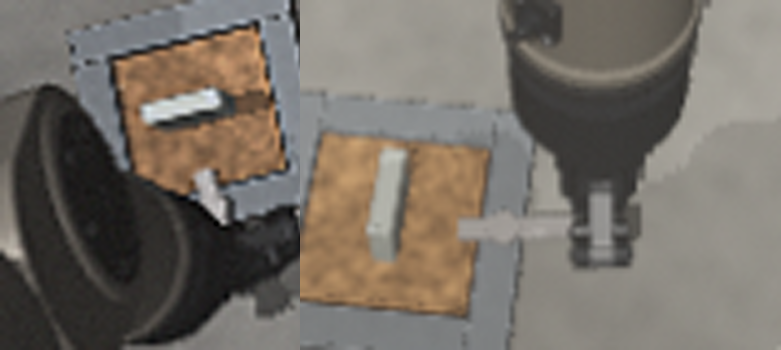

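Post is held between the pads (grip 20 N) and the tab is still over the pane. I swing it along its arc.

move_arm(
  commands=[
    [[0.00013,0.0041,0,0,0,-5.25,0],[0.00013,0.0041,0,0,0,-5.25,0],[0.00013,0.0041,0,0,0,-5.25,0],[0.00013,0.0041,0,0,0,-5.25,0],[0.00013,0.0041,0,0,0,-5.25,0],[0.00013,0.0041,0,0,0,-5.25,0]],
  ],
)

```text
t: 5.08
eef_pos: [0.4259, 0.2904, 0.028]
tool_rot: [-0.0, 0.894, 0.449, 0.0]
contact_force: [-1.8, 2.1, 0.6]
gripper_width: 0.103
grasp_force: 20.6
```

Low forces; I carry on with the arc.

move_arm(
  commands=[
    [[0.00013,0.0041,0,0,0,-5.25,0],[0.00013,0.0041,0,0,0,-5.25,0],[0.00013,0.0041,0,0,0,-5.25,0],[0.00013,0.0041,0,0,0,-5.25,0],[0.00013,0.0041,0,0,0,-5.25,0],[0.00013,0.0041,0,0,0,-5.25,0],[0.00013,0.0041,0,0,0,-5.25,0],[0.00013,0.0041,0,0,0,-5.25,0],[0.00013,0.0041,0,0,0,-5.25,0],[0.00013,0.0041,0,0,0,-5.25,0],[0,0,0,0,0,0,0],[0,0,0,0,0,0,0.03],[0,0,0,0,0,0,0.03],[0,0,0,0,0,0,0.03]],
  ],
)

```text
t: 6.82
eef_pos: [0.4647, 0.2816, 0.0277]
tool_rot: [0.0, 0.605, 0.796, -0.0]
contact_force: [-0.2, 0.3, 0.0]
gripper_width: 0.35
grasp_force: 0.0
```

move_arm(
  commands=[
    [[0,0,-0.034,0,0,0,0.04],[0,0,-0.034,0,0,0,0.04],[0,0,-0.034,0,0,0,0.04],[0.015,0.0182,0,0,0,1.3,0.04],[0.015,0.0182,0,0,0,0,0.04],[0.015,0.0182,0,0,0,0,0.04],[0,0,0,0,0,0,0.04],[0,0,0,0,0,0,0.04]],
  ],
)

```text
t: 7.82
eef_pos: [0.5053, 0.3385, 0.1293]
tool_rot: [0.0, 0.614, 0.79, -0.001]
contact_force: [0.6, -0.1, -0.6]
gripper_width: 0.471
grasp_force: 0.0
```

```bash
python3 - <<'E'
from h import *
a=imaging.read_camera("top")[150:230,95:185,::-1];b=imaging.read_camera("side")[270:360,160:270,::-1]
cv2.imwrite("pics/post2.png",np.hstack([cv2.resize(a,(394,350),interpolation=2),cv2.resize(b,(400,350),interpolation=2)]))
E
```

```text
(no output)
```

View pics/post2.png

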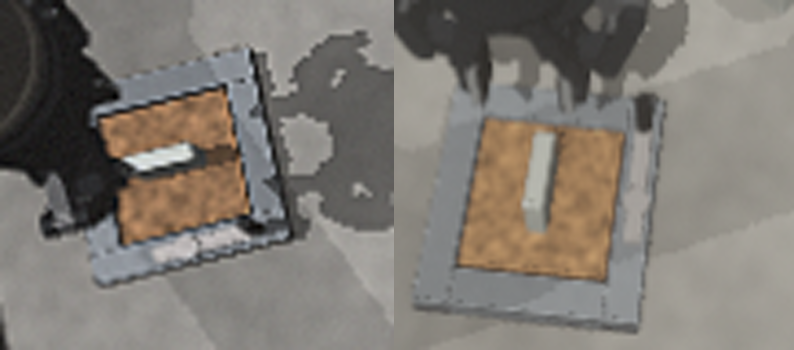

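The tab now lies along the frame's edge (right rim in the side view), clear of the pane. I grasp the bar and lift.

move_arm(
  commands=[
    [[0,0,0.027,0,0,0,0.04],[0,0,0.027,0,0,0,0.04],[0,0,0.027,0,0,0,0.04],[0,0,0.027,0,0,0,0.04],[0,0,0,0,0,0,0.04],[0,0,0,0,0,0,0.0],[0,0,0,0,0,0,0.0],[0,0,0,0,0,0,0.0],[0,0,0,0,0,0,0.0],[0,0,0,0,0,0,0.0]],
  ],
  squeeze=40,
)

```text
t: 9.18
eef_pos: [0.5068, 0.3402, 0.0232]
tool_rot: [0.0, 0.614, 0.79, 0.001]
contact_force: [-0.2, -0.6, 6.4]
gripper_width: 0.134
grasp_force: 40.6
```

move_arm(
  commands=[
    [[0,0,-0.005,0,0,0,0],[0,0,-0.01,0,0,0,0],[0,0,-0.02,0,0,0,0],[0,0,-0.03,0,0,0,0],[0,0,-0.035,0,0,0,0],[0,0,-0.02,0,0,0,0],[0,0,0,0,0,0,0]],
  ],
)

```text
t: 10.05
eef_pos: [0.507, 0.3404, 0.1445]
tool_rot: [0.0, 0.614, 0.79, 0.002]
contact_force: [-0.4, 0.2, -0.9]
gripper_width: 0.13
grasp_force: 39.5
```

move_arm(
  commands=[
    [[-0.0216,-0.005,0,0,0,0,0],[-0.0431,-0.01,0,0,0,0,0],[-0.0431,-0.01,0,0,0,0,0],[-0.0431,-0.01,0,0,0,0,0],[-0.0431,-0.01,0,0,0,0,0],[-0.0431,-0.01,0,0,0,0,0],[-0.0431,-0.01,0,0,0,0,0],[-0.0431,-0.01,0,0,0,0,0],[-0.0431,-0.01,0,0,0,0,0],[-0.0431,-0.01,0,0,0,0,0],[-0.0431,-0.01,0,0,0,0,0],[-0.0431,-0.01,0,0,0,0,0],[-0.0431,-0.01,0,0,0,0,0],[-0.0431,-0.01,0,0,0,0,0],[-0.0431,-0.01,0,0,0,0,0],[-0.0431,-0.01,0,0,0,0,0],[-0.0431,-0.01,0,0,0,0,0],[-0.0216,-0.006,0,0,0,0,0],[0,0,0,0,0,8.7,0],[0,0,0,0,0,8.8,0]],
  ],
)

```text
t: 12.55
eef_pos: [0.5199, -0.4124, 0.1406]
tool_rot: [-0.001, 0.728, 0.685, -0.0]
contact_force: [0.5, -0.3, -0.6]
gripper_width: 0.132
grasp_force: 39.4
```

move_arm(
  commands=[
    [[0,0,0.01,0,0,0,0],[0,0,0.03,0,0,0,0],[0,0,0,0,0,0,0],[0,0,0,0,0,0,0]],
  ],
)

```text
t: 13.05
eef_pos: [0.5212, -0.4128, 0.1019]
tool_rot: [-0.0, 0.726, 0.688, -0.0]
contact_force: [0.2, 0.3, -0.5]
gripper_width: 0.133
grasp_force: 39.4
```

```bash
python3 - <<'E'
from h import *
a=imaging.read_camera("top")[140:230,330:440,::-1];b=imaging.read_camera("side")[60:160,220:330,::-1]
cv2.imwrite("pics/pane1.png",np.hstack([cv2.resize(a,(400,327),interpolation=2),cv2.resize(b,(360,327),interpolation=2)]))
E
```

```text
(no output)
```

View pics/pane1.png

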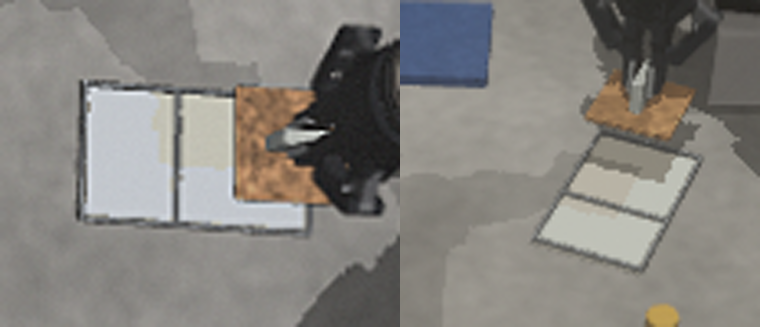

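The pane is level, square to the tray and above the large compartment. I lower it, release and rise.

move_arm(
  commands=[
    [[0,0.001,0.03,0,0,0,0],[0,0,0.025,0,0,0,0],[0,0,0.015,0,0,0,0],[0,0,0.006,0,0,0,0],[0,0,0.003,0,0,0,0],[0,0,0,0,0,0,0],[0,0,0,0,0,0,0]],
  ],
)

```text
t: 14.02
eef_pos: [0.5227, -0.4131, 0.0234]
tool_rot: [0.001, 0.726, 0.687, 0.0]
contact_force: [-0.7, -0.0, -1.0]
gripper_width: 0.129
grasp_force: 39.4
```

move_arm(
  commands=[
    [[0,0,0.0025,0,0,0,0],[0,0,0,0,0,0,0],[0,0,0,0,0,0,0.04],[0,0,0,0,0,0,0.04],[0,0,0,0,0,0,0.04],[0,0,-0.02,0,0,0,0.04],[0,0,-0.05,0,0,0,0.04],[0,0,-0.05,0,0,0,0.065],[0.0388,-0.0108,0,0,0,0,0.065],[0.0388,-0.0108,0,0,0,0,0.065],[0.0388,-0.0108,0,0,0,0,0.065],[0.0388,-0.0108,0,0,0,0,0.065],[0.0388,-0.0108,0,0,0,0,0.065],[0.0388,-0.0108,0,0,0,0,0.065],[0.0388,-0.0108,0,0,0,0,0.065],[0.0388,-0.0108,0,0,0,0,0.065],[0.0388,-0.0108,0,0,0,0,0.065],[0,0,0,0,0,0,0.065],[0,0,0,0,0,0,0.065]],
  ],
)

```text
t: 16.4
eef_pos: [0.4452, -0.0594, 0.1411]
tool_rot: [0.001, 0.727, 0.687, 0.001]
contact_force: [0.3, -0.2, 0.0]
gripper_width: 0.763
grasp_force: 0.0
```

```bash
python3 - <<'E'
from h import *
a=imaging.read_camera("top")[130:260,230:440,::-1];b=imaging.read_camera("side")[90:230,240:340,::-1]
cv2.imwrite("pics/pk1.png",np.hstack([cv2.resize(a,(525,325),interpolation=2),cv2.resize(b,(232,325),interpolation=2)]))
E
```

```text
(no output)
```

View pics/pk1.png

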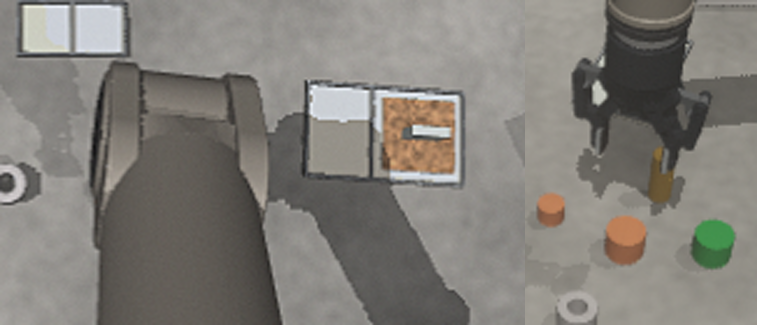

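The pane lies flat and centred in the large compartment. Now the puck.

move_arm(
  commands=[
    [[0,-0.001,0.04,0,0,0,0.065],[0,0,0.04,0,0,0,0.065],[0,0,0.035,0,0,0,0.065],[0,0,0.015,0,0,0,0.065],[0,0,0.007,0,0,0,0.065],[0,0,0,0,0,0,0.065],[0,0,0,0,0,0,0.0],[0,0,0,0,0,0,0.0],[0,0,0,0,0,0,0.0],[0,0,0,0,0,0,0.0]],
  ],
  squeeze=60,
)

```text
t: 17.75
eef_pos: [0.4444, -0.0587, 0.0044]
tool_rot: [0.001, 0.726, 0.687, 0.001]
contact_force: [-1.6, 0.4, 6.6]
gripper_width: 0.522
grasp_force: 60.4
```

move_arm(
  commands=[
    [[0,0,-0.005,0,0,0,0],[0,0,-0.015,0,0,0,0],[0,0,-0.03,0,0,0,0],[0,0,-0.04,0,0,0,0],[0,0,-0.035,0,0,0,0],[0,0,-0.02,0,0,0,0],[0,0,0,0,0,0,0]],
  ],
)

```text
t: 18.62
eef_pos: [0.4446, -0.0586, 0.1501]
tool_rot: [0.001, 0.726, 0.687, 0.002]
contact_force: [0.2, -0.0, -3.7]
gripper_width: 0.522
grasp_force: 62.0
```

move_arm(
  commands=[
    [[-0.0184,0.0069,0,0,0,0,0],[-0.0367,0.0139,0,0,0,0,0],[-0.0367,0.0139,0,0,0,0,0],[-0.0367,0.0139,0,0,0,0,0],[-0.0367,0.0139,0,0,0,0,0],[-0.0367,0.0139,0,0,0,0,0],[-0.0367,0.0139,0,0,0,0,0],[-0.0183,0.0069,0,0,0,0,0],[0,0,0.03,0,0,0,0],[0,0,0.04,0,0,0,0],[0,0,0.03,0,0,0,0],[0,0,0,0,0,0,0],[0,0,0,0,0,0,0]],
  ],
)

```text
t: 20.25
eef_pos: [0.5269, -0.3206, 0.0489]
tool_rot: [0.0, 0.726, 0.687, 0.0]
contact_force: [0.1, 0.7, -3.3]
gripper_width: 0.523
grasp_force: 62.2
```

move_arm(
  commands=[
    [[0,0,0.02,0,0,0,0],[0,0,0.013,0,0,0,0],[0,0,0.005,0,0,0,0],[0,0,0.0025,0,0,0,0],[0,0,0,0,0,0,0],[0,0,0,0,0,0,0]],
  ],
)

```text
t: 21.0
eef_pos: [0.5268, -0.3208, 0.0079]
tool_rot: [0.0, 0.726, 0.687, 0.0]
contact_force: [0.0, -0.1, -3.7]
gripper_width: 0.521
grasp_force: 62.4
```

move_arm(
  commands=[
    [[0,0,0.001,0,0,0,0],[0,0,0,0,0,0,0],[0,0,0,0,0,0,0.062],[0,0,0,0,0,0,0.062],[0,0,0,0,0,0,0.062],[0,0,-0.02,0,0,0,0.062],[0,0,-0.06,0,0,0,0.06],[0,0,-0.06,0,0,0,0.06],[0.0311,-0.0211,0,0,0,0,0.06],[0.0311,-0.0211,0,0,0,0,0.06],[0.0311,-0.0211,0,0,0,0,0.06],[0.0311,-0.0211,0,0,0,0,0.06],[0.0311,-0.0211,0,0,0,0,0.06],[0,0,0,0,0,0,0.06],[0,0,0,0,0,0,0.06]],
  ],
)

```text
t: 22.88
eef_pos: [0.4306, -0.1601, 0.1478]
tool_rot: [0.001, 0.727, 0.687, 0.001]
contact_force: [-0.5, -0.4, -0.2]
gripper_width: 0.702
grasp_force: 0.0
```

```bash
python3 - <<'E'
from h import *
a=imaging.read_camera("top")[130:260,230:440,::-1];b=imaging.read_camera("side")[90:230,240:340,::-1]
cv2.imwrite("pics/rod1.png",np.hstack([cv2.resize(a,(525,325),interpolation=2),cv2.resize(b,(232,325),interpolation=2)]))
E
```

```text
(no output)
```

View pics/rod1.png

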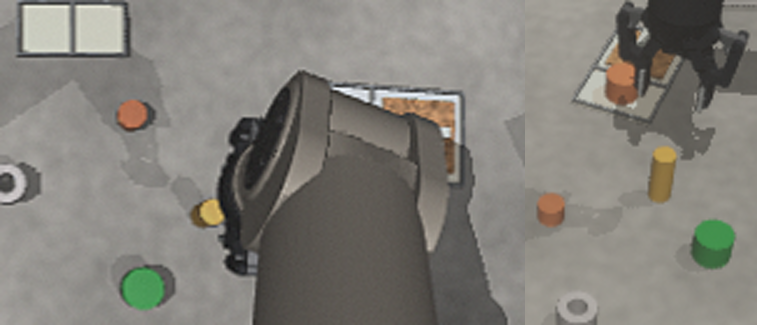

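The puck stands in the small compartment; the rod is still in place. Next I grasp the rod.

move_arm(
  commands=[
    [[0,-0.001,0.04,0,0,0,0.06],[0,0,0.04,0,0,0,0.06],[0,0,0.025,0,0,0,0.06],[0,0,0.013,0,0,0,0.06],[0,0,0,0,0,0,0.06],[0,0,0,0,0,0,0.0],[0,0,0,0,0,0,0.0],[0,0,0,0,0,0,0.0],[0,0,0,0,0,0,0.0],[0,0,0,0,0,0,0.0]],
  ],
)

```text
t: 24.22
eef_pos: [0.4296, -0.1596, 0.0298]
tool_rot: [0.001, 0.726, 0.687, 0.001]
contact_force: [-0.8, -0.3, 6.0]
gripper_width: 0.314
grasp_force: 58.7
```

move_arm(
  commands=[
    [[0,0,-0.005,0,0,0,0],[0,0,-0.015,0,0,0,0],[0,0,-0.03,0,0,0,0],[0,0,-0.04,0,0,0,0],[0,0,-0.03,0,0,0,0],[0,0,-0.01,0,0,0,0],[0,0,0,0,0,0,0]],
  ],
)

```text
t: 25.1
eef_pos: [0.4288, -0.1592, 0.159]
tool_rot: [0.0, 0.726, 0.687, 0.0]
contact_force: [0.1, -0.6, -3.7]
gripper_width: 0.31
grasp_force: 59.4
```

move_arm(
  commands=[
    [[0.0107,0.0175,0,0,0,0,0],[0.0213,0.0351,0,0,0,0,0],[0.0213,0.0351,0,0,0,0,0],[0.0213,0.0351,0,0,0,0,0],[0.0213,0.0351,0,0,0,0,0],[0.0213,0.0351,0,0,0,0,0],[0.0106,0.0175,0,0,0,0,0],[0,0,0.03,0,0,0,0],[0,0,0.04,0,0,0,0],[0,0,0.02,0,0,0,0],[0,0,0,0,0,0,0],[0,0,0,0,0,0,0]],
  ],
)

```text
t: 26.6
eef_pos: [0.6471, -0.0435, 0.0696]
tool_rot: [0.001, 0.726, 0.687, 0.001]
contact_force: [-0.3, 0.1, -2.7]
gripper_width: 0.31
grasp_force: 59.6
```

move_arm(
  commands=[
    [[0,-0.001,0.015,0,0,0,0],[0,0,0.014,0,0,0,0],[0,0,0.005,0,0,0,0],[0,0,0.002,0,0,0,0],[0,0,0,0,0,0,0],[0,0,0,0,0,0,0]],
  ],
)

```text
t: 27.35
eef_pos: [0.6453, -0.0435, 0.0329]
tool_rot: [0.0, 0.726, 0.687, 0.0]
contact_force: [0.0, -0.1, -0.9]
gripper_width: 0.315
grasp_force: 59.8
```

move_arm(
  commands=[
    [[0,0,0.0005,0,0,0,0],[0,0,0,0,0,0,0],[0,0,0,0,0,0,0.045],[0,0,0,0,0,0,0.045],[0,0,0,0,0,0,0.045],[0,0,-0.02,0,0,0,0.045],[0,0,-0.05,0,0,0,0.055],[0,0,-0.05,0,0,0,0.06],[0.0273,-0.0337,0,0,0,0,0.06],[0.0273,-0.0337,0,0,0,0,0.06],[0.0273,-0.0337,0,0,0,0,0.06],[0.0273,-0.0337,0,0,0,0,0.06],[0.0273,-0.0337,0,0,0,0,0.06],[0.0273,-0.0337,0,0,0,0,0.06],[0.0273,-0.0337,0,0,0,0,0.06],[0,0,0,0,0,7.5,0.06],[0,0,0,0,0,7.5,0.06],[0,0,0,0,0,0,0.06]],
  ],
)

```text
t: 29.6
eef_pos: [0.4205, 0.1607, 0.1533]
tool_rot: [-0.0, 0.81, 0.587, 0.001]
contact_force: [-0.1, -0.0, 0.1]
gripper_width: 0.701
grasp_force: 0.0
```

```bash
python3 - <<'E'
from h import *
a=imaging.read_camera("top")[120:260,150:340,::-1];b=imaging.read_camera("side")[150:300,180:340,::-1]
cv2.imwrite("pics/bk1.png",np.hstack([cv2.resize(a,(441,325),interpolation=2),cv2.resize(b,(346,325),interpolation=2)]))
E
```

```text
(no output)
```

View pics/bk1.png

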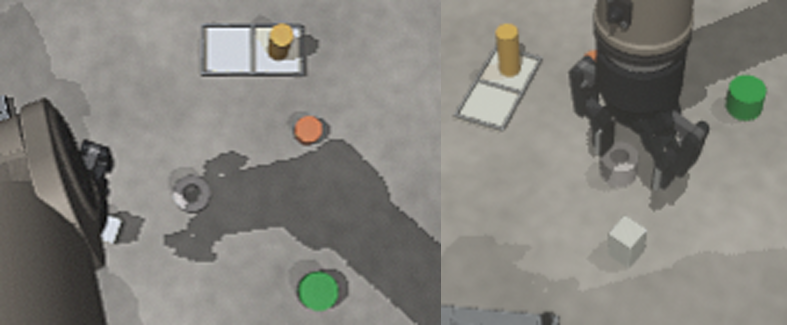

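The rod stands upright in the right compartment. I grasp the block.

move_arm(
  commands=[
    [[0,0,0.04,0,0,0,0.06],[0,0,0.04,0,0,0,0.06],[0,0,0.035,0,0,0,0.06],[0,0,0.015,0,0,0,0.06],[0,0,0.008,0,0,0,0.06],[0,0,0,0,0,0,0.06],[0,0,0,0,0,0,0.0],[0,0,0,0,0,0,0.0],[0,0,0,0,0,0,0.0],[0,0,0,0,0,0,0.0],[0,0,0,0,0,0,0.0]],
  ],
  squeeze=40,
)

```text
t: 31.08
eef_pos: [0.4207, 0.1609, 0.0151]
tool_rot: [-0.0, 0.81, 0.587, 0.001]
contact_force: [-0.7, 0.2, 6.2]
gripper_width: 0.347
grasp_force: 39.6
```

move_arm(
  commands=[
    [[0,0,-0.005,0,0,0,0],[0,0,-0.015,0,0,0,0],[0,0,-0.03,0,0,0,0],[0,0,-0.04,0,0,0,0],[0,0,-0.04,0,0,0,0],[0,0,-0.01,0,0,0,0],[0,0,0,0,0,-9,0],[0,0,0,0,0,-9,0],[0,0,0,0,0,0,0]],
  ],
)

```text
t: 32.2
eef_pos: [0.4195, 0.1602, 0.1538]
tool_rot: [-0.0, 0.709, 0.705, -0.0]
contact_force: [-0.9, 1.0, -1.1]
gripper_width: 0.343
grasp_force: 39.7
```

move_arm(
  commands=[
    [[-0.0118,0.0188,0,0,0,0,0],[-0.0237,0.0377,0,0,0,0,0],[-0.0237,0.0377,0,0,0,0,0],[-0.0237,0.0377,0,0,0,0,0],[-0.0237,0.0377,0,0,0,0,0],[-0.0237,0.0377,0,0,0,0,0],[-0.0118,0.0188,0,0,0,0,0],[0,0,0.03,0,0,0,0],[0,0,0.04,0,0,0,0],[0,0,0.03,0,0,0,0],[0,0,0,0,0,0,0],[0,0,0,0,0,0,0]],
  ],
)

```text
t: 33.7
eef_pos: [0.6464, 0.0175, 0.0551]
tool_rot: [0.0, 0.709, 0.705, 0.0]
contact_force: [0.3, -0.8, -1.5]
gripper_width: 0.345
grasp_force: 39.8
```

move_arm(
  commands=[
    [[0.0005,-0.0005,0.018,0,0,0,0],[0,0,0.012,0,0,0,0],[0,0,0.005,0,0,0,0],[0,0,0.002,0,0,0,0],[0,0,0,0,0,0,0],[0,0,0,0,0,0,0]],
  ],
)

```text
t: 34.45
eef_pos: [0.6446, 0.0182, 0.0182]
tool_rot: [-0.001, 0.708, 0.706, -0.0]
contact_force: [-6.7, 0.1, 9.7]
gripper_width: 0.342
grasp_force: 41.3
```

move_arm(
  commands=[
    [[0,0,-0.0005,0,0,0,0],[0,0,0,0,0,0,0],[0,0,0,0,0,0,0.045],[0,0,0,0,0,0,0.045],[0,0,0,0,0,0,0.045],[0,0,-0.02,0,0,0,0.045],[0,0,-0.05,0,0,0,0.045],[0,0,-0.06,0,0,0,0.06],[0.04,-0.02,-0.03,0,0,0,0.06],[0.05,-0.01,-0.02,0,0,0,0.06],[0.05,-0.01,0,0,0,0,0.06],[0.05,-0.01,0,0,0,0,0.06],[0.05,0,0,0,0,0,0.06],[0,0,0,0,0,0,0.06],[0,0,0,0,0,0,0.06],[0,0,0,0,0,0,0.06]],
  ],
)

```text
t: 36.45
eef_pos: [0.5966, 0.2562, 0.1984]
tool_rot: [0.0, 0.709, 0.705, 0.0]
contact_force: [0.2, 0.3, -0.7]
gripper_width: 0.702
grasp_force: 0.0
```

```bash
python3 - <<'E'
from h import *
a=imaging.read_camera("top")[120:260,150:430,::-1];b=imaging.read_camera("side")[90:290,170:350,::-1]
cv2.imwrite("pics/fin.png",np.hstack([cv2.resize(a,(500,250),interpolation=2),cv2.resize(b,(225,250),interpolation=2)]))
E
```

```text
(no output)
```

View pics/fin.png

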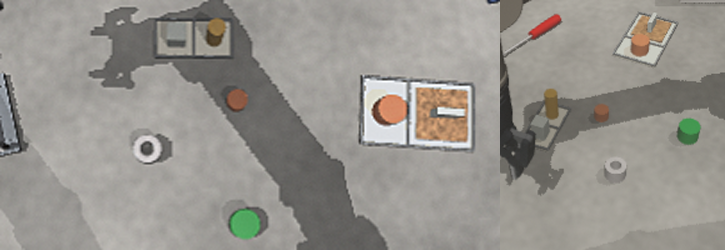

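The picture shows the puck and pane in the uneven tray. The block and rod stand in the even tray, and the collar is unmoved (about 232,203 in the full top view).

```bash
python3 -c "
from station import bot
print(bot.hand_in())"
```

```text
the job is handed in; nothing more can be done
None
```

Job handed in at about 36.5 s: tab turned a quarter turn aside before the pane was lifted, pane and copper puck in the uneven tray, brass rod and aluminium block upright in the even tray, and the steel collar left untouched.

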